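# Pack the standoffs and lock the screw-vial rack

### The arm

A 6-joint arm with a two-finger parallel gripper is mounted at the origin on the work surface. World frame = base frame: x ahead of the robot, y to its left, z up, the work surface at z = 0. Lengths are in m, angles in rad, forces in N, time in s.
With the tool pointing down it reaches from about 0.2 to 0.875 m from the base axis. Payload 3.4 kg.
Tool frame: the origin (TCP) lies between the finger pads; the fingertips stand 25 mm ahead of it and the grasp point (between the pads) lies 6 mm ahead of it (r.nose_length is the z of the fingertips in the tool frame, in m); z points along the fingers, y is the line along which they close (so a half turn about z gives the same grasp; the last joint's range is limited). The gripper opens to 94 mm and grips with 3 to 60 N. Pads are 16 mm wide; open, the fingers measure 119 mm over their backs; the gripper's body (75 mm by 177 mm) begins 78 mm behind the grasp point.
Start: joints at [-1.24, 0.276, 1.505, -0, 1.361, -0.121], TCP at [0.251, -0.517, 0.23] pointing down, gripper open.
Joint ranges: [-2.89, 2.89], [-0.75, 2.08], [0.22, 2.7], [-1.18, 4.32], [0.11, 2.71], [-2.7, 2.7]. Speed limits (rad/s): [2.57, 2.57, 3.14, 3.14, 3.14, 3.14].

### API

Orientations are given as a unit quaternion [w, x, y, z].
In Python, from plant import r, gripper_to, inverse_kinematics, vision, models, telemetry gives the robot as it stands. Calls block until the motion is done:
- r.move_to(position, orientation): joint-space move of the TCP to a pose.
- r.move_l(position, rot=None, vel=0.15, guard=None): straight line of the TCP; rot=None keeps the orientation; vel is the mean speed in m/s. With guard (N) it stops when the force on the tool has changed by that much, and returns True; else False.
- r.movej(angles): joint-space move.
- gripper_to(opening, f_grip=None): finger opening in m; f_grip is the grip in N (None keeps the last); returns when the fingers have stopped.
- r.hold(seconds).
- inverse_kinematics(position, orientation): joint angles nearest the present ones, or None.
- vision.snapshot(name): name is "scene" or "top"; returns the picture (420x560x3 uint8, red, green, blue); there is no depth.
- vision.get_calibration(name): a dict with "fx", "fy", "cx", "cy" (pixels), "D" ([k1, k2, p1, p2, k3] as OpenCV has them; the pictures are not rectified), "position" and "orientation" of the camera in the world. Camera axes: x right, y down, z forward; pixel columns grow to the right and rows downward; lengths in m; the calibration is good to about 2 mm. A picture is of the moment at which its call begins. get_calibration takes no time and is no camera call.
A pose or a line that the arm cannot do raises r.PlanningError and nothing moves.
- r.sign_off(): hands the job in; it is judged then, once.
Trained networks look in the newest picture that a camera, given by its name, has taken for a name from the list of things; names that differ only in an ending like _2 or _b are one class to them, and where a whole thing is asked for, a point or a joint stands for the part that bears it (a point fixed in the world has none). Each returns a list of dicts, best first, with "score" (0 to 1); they miss things now and then, are a little off and sometimes report something else, mostly with a low value. They report only what shows in the picture. A call takes as long as a camera call.
- models.boxes_of(thing, camera): "at" ([x, y, z] in m, in world coordinates, good to about 4 mm: the middle of the surface that is visible of it).
- models.regions_of(thing, camera): "pixels" (420x560 bool, what is visible of it).
- models.mark_of(thing, camera): "at" ([x, y, z] in m, in world coordinates, good to about 4 mm: a listed point, or the origin of a listed thing).
Readings, each from a call of its own:
- telemetry.current_t(): time.
- telemetry.current_joints(): joint angles.
- telemetry.current_dq(): joint speeds.
- telemetry.current_joint_efforts(): joint torques, N m.
- telemetry.current_ee_pos(): TCP position.
- telemetry.current_tool_rot(): TCP orientation.
- telemetry.current_wrist_force(): force on the tool from outside, world axes, zero at the start.
- telemetry.current_torque(): the same for the moment, N m.
- telemetry.current_opening(): finger opening in m.
- telemetry.current_finger_force(): force on a finger pad.
Only numpy, scipy, OpenCV 4.12 (cv2) and the standard library are available. Lean on these libraries where they do the work, as an engineer would, in place of code of your own. Each camera call takes 0.05 s, during which the arm holds its last target. There are 200 camera calls.

### The job

Pack up the screw rack: flick open the blue-capped vial, put every loose brass standoff into it, and press all three vial caps fully shut. Then swing the red arm over the vials until it stops, turn its thumbscrew backwards until the thread clicks, and only then screw it forwards until it is snug, leaving the loose drives, tape and screwdriver where they are.

Things in the scene. Friction and masses are not known exactly. Their poses are not given: they have to be found in the camera images.
- standoff1_center (a point): Centre of a loose brass hex standoff, a six-sided rod 24 mm long and 10 mm across the flats, 18 g; its x axis runs along its length. Two to four of them are present, lying on the black mat (3 mm thick) to the right of the rack; an absent one gives None.
- standoff2_center (a point): Centre of a loose brass hex standoff, a six-sided rod 24 mm long and 10 mm across the flats, 18 g; its x axis runs along its length. Two to four of them are present, lying on the black mat (3 mm thick) to the right of the rack; an absent one gives None.
- standoff3_center (a point): Centre of a loose brass hex standoff, a six-sided rod 24 mm long and 10 mm across the flats, 18 g; its x axis runs along its length. Two to four of them are present, lying on the black mat (3 mm thick) to the right of the rack; an absent one gives None.
- standoff4_center (a point): Centre of a loose brass hex standoff, a six-sided rod 24 mm long and 10 mm across the flats, 18 g; its x axis runs along its length. Two to four of them are present, lying on the black mat (3 mm thick) to the right of the rack; an absent one gives None.
- blue_mouth (a point): Centre of the open mouth of the blue-capped, empty vial: a fixed clear square vial, 42 mm outside, 36 mm inside, 62 mm tall (inside 59 mm deep), its rim 74 mm above the table. The three vials stand in a row, 60 mm apart, on the rack, in any order. Axes: z up; y along the row, towards the pivot of the swing arm (left); x across the row, away from the robot; the cap's hinge is 21 mm along +x at rim height.
- blue_lip (a point): Centre of the thumb tab of the cap of the blue-capped, empty vial. The cap is 42 x 42 x 5 mm and lies on the rim when shut; the tab (25 long, 12 wide, 5 mm thick) juts out from the middle of its front edge, its centre 56 mm from the hinge and 2.5 mm above rim height when shut, free underneath; it can be pinched by its sides or lifted from below.
- cap_blue (a joint): Hinge of the cap of the blue-capped, empty vial: 0 shut, grows as the cap tips up and back away from the robot, 1.57 upright, stop at 1.95; light friction keeps it where it is left (0.012 N m). The blue one starts shut, the white ones open.
- white1_mouth (a point): Centre of the open mouth of a white-capped vial full of dark screws: a fixed clear square vial, 42 mm outside, 36 mm inside, 62 mm tall (inside 59 mm deep), its rim 74 mm above the table. The three vials stand in a row, 60 mm apart, on the rack, in any order. Axes: z up; y along the row, towards the pivot of the swing arm (left); x across the row, away from the robot; the cap's hinge is 21 mm along +x at rim height.
- white1_lip (a point): Centre of the thumb tab of the cap of a white-capped vial full of dark screws. The cap is 42 x 42 x 5 mm and lies on the rim when shut; the tab (25 long, 12 wide, 5 mm thick) juts out from the middle of its front edge, its centre 56 mm from the hinge and 2.5 mm above rim height when shut, free underneath; it can be pinched by its sides or lifted from below.
- cap_white1 (a joint): Hinge of the cap of a white-capped vial full of dark screws: 0 shut, grows as the cap tips up and back away from the robot, 1.57 upright, stop at 1.95; light friction keeps it where it is left (0.012 N m). The blue one starts shut, the white ones open.
- white2_mouth (a point): Centre of the open mouth of the other white-capped vial full of dark screws: a fixed clear square vial, 42 mm outside, 36 mm inside, 62 mm tall (inside 59 mm deep), its rim 74 mm above the table. The three vials stand in a row, 60 mm apart, on the rack, in any order. Axes: z up; y along the row, towards the pivot of the swing arm (left); x across the row, away from the robot; the cap's hinge is 21 mm along +x at rim height.
- white2_lip (a point): Centre of the thumb tab of the cap of the other white-capped vial full of dark screws. The cap is 42 x 42 x 5 mm and lies on the rim when shut; the tab (25 long, 12 wide, 5 mm thick) juts out from the middle of its front edge, its centre 56 mm from the hinge and 2.5 mm above rim height when shut, free underneath; it can be pinched by its sides or lifted from below.
- cap_white2 (a joint): Hinge of the cap of the other white-capped vial full of dark screws: 0 shut, grows as the cap tips up and back away from the robot, 1.57 upright, stop at 1.95; light friction keeps it where it is left (0.012 N m). The blue one starts shut, the white ones open.
- bar_post (a point): Mid-height of the black upright round post (14 mm diameter, 28 mm tall) on the red swing arm of the rack; grip it to swing the arm. The arm is a flat bar 22 mm wide and 8 mm thick that turns level about a pivot at the left end of the rack, its top 96 mm above the table; the post is 135 mm and the thumbscrew 230 mm from the pivot, whose own position is 125 mm along +y of the middle of the vial row. The frame turns with the arm: -y points from the pivot along the arm.
- bar (a joint): Swing of the red arm: 0 when it lies over the row of vials (stop), positive when swung away behind the vials (anticlockwise seen from above), up to 1.45; stiff (0.2 N m), stays where left.
- thumb_grip (a point): Middle of the winged grip of the captive black thumbscrew at the free end of the arm, on its axis: wings 36 mm long (along its x axis), 9 mm thick, 18 mm tall, from 102 to 120 mm above the table; a yellow dot marks one wing (+x).
- thumb (a joint): Turn of the thumbscrew, positive clockwise from above (forwards, tightening). It starts near 0; turned back, the thread clicks at -1.0 and it stops at -1.4; forwards it is snug at the stop at 1.6. Friction 0.05 N m.
- pin (a joint): Height (m) of the round orange tell-tale pin, 8 mm across, in the arm 42 mm from the thumbscrew towards the pivot: geared to the thread, it rises 4 mm per radian of turning back and sinks as the screw goes forwards. 0 is flush with the arm at screw angle 0; it stands 4 mm proud when the thread clicks.
- mat_top (a point): Middle of the top of the fixed black rubber mat, 170 x 210 mm, 3 mm thick.
- drive_loose: Bystander: a loose 3.5-inch hard drive, 147 x 102 x 26 mm; origin under its centre. Leave it where it is.
- ssd: Bystander: a loose flat black 2.5-inch drive, 100 x 70 x 8 mm; origin under its centre. Leave it where it is.
- screwdriver: Bystander: a loose screwdriver; origin under its centre. Leave it where it is.
- tape: Bystander: a loose yellow tape ring, 90 mm across, 20 mm high; origin under its centre. Leave it where it is.

How it is judged:
On the way, in this order (a step that is already met when the one before it is completed fails the run):
1. the blue cap has been flicked open (value of joint cap_blue above 1.2 rad), for 0.2 s.
2. every standoff is in the blue vial and all three caps are shut (horizontal distance between each of standoff1_center, standoff2_center, standoff3_center, standoff4_center and blue_mouth below 0.021 m and z of standoff1_center in the frame of blue_mouth between -0.07 and -0.004 m and z of standoff2_center in the frame of blue_mouth between -0.07 and -0.004 m and z of standoff3_center in the frame of blue_mouth between -0.07 and -0.004 m and z of standoff4_center in the frame of blue_mouth between -0.07 and -0.004 m and value of joint each of cap_blue, cap_white1, cap_white2 below 0.12 rad), for 0.2 s.
3. the red arm lies over the vials (value of joint bar below 0.06 rad), for 0.2 s.
4. the thumbscrew has been turned backwards until the thread clicked (value of joint thumb below -1 rad), for 0.05 s.
5. the thumbscrew has been screwed forwards until snug (value of joint thumb above 1.4 rad), for 0.2 s.
At the end, for the whole second after the job is handed in: Every standoff present lies inside the blue vial, below its rim; all three caps are shut (within 0.12 rad), the red arm is over the vials (within 0.06 rad of its stop) and the thumbscrew is snug (within 0.2 rad of its stop); the bystanders are at rest (all of step 2 and value of joint bar below 0.06 rad and value of joint thumb above 1.4 rad and linear speed of each of drive_loose, ssd, screwdriver, tape below 0.05 m/s); the robot touches nothing.
It fails at once if a loose drive, the tape or the screwdriver is moved by more than 40 mm (distance of any of drive_loose, ssd, screwdriver, tape from where it was at the start of the episode above 0.04 m).
Of standoff1, standoff2, standoff3, standoff4 only 2 to 4 are there at a start; the rules pass over those that are not, and their reading is None.
At some moment in a run one of standoff1, standoff2, standoff3, standoff4 may be knocked a few centimetres aside while the robot is not near it.
Once in a run the grip may slacken for a moment while it holds something.
It also fails if it takes over 210 s, if anything falls off the work surface, if the arm or the gripper's body presses on something with over 40 N, if the wrist force passes 120 N, or if a joint passes its speed limit or range.

## Working session

There is one attempt and no reset: what is moved stays moved. The work goes in short steps, each a Python script; the robot and the scene stay as the last script left them, time stands still between calls to the robot, and variables do not carry over. Pictures are saved under pics/ and viewed, at most 14 in all, crops included, and the job is handed in when it is done.

```bash
ls; mkdir -p pics; python3 - <<'E'
from plant import r, vision, models, telemetry
import cv2, numpy as np
for c in ("scene","top"):
    im=vision.snapshot(c); cv2.imwrite(f"pics/{c}0.png",im[:,:,::-1])
    k=vision.get_calibration(c); print(c,{a:np.round(b,3).tolist() for a,b in k.items()})
    for n in ["standoff1_center","blue_mouth","white1_mouth","blue_lip","white1_lip","bar_post","thumb_grip","mat_top","pin"]:
        try:
            print(n,[(np.round(d["at"],3).tolist(),round(d["score"],2)) for d in models.mark_of(n,c)])
        except Exception as e: print(n,e)
print(telemetry.current_t())
E
```

```text
pics
scene {'fx': 446.086, 'fy': 446.086, 'cx': 283.346, 'cy': 204.16, 'D': [0.052, 0.0, 0.0, 0.0, 0.0], 'position': [1.31, -0.453, 0.716], 'orientation': [-0.374, 0.752, 0.488, -0.239]}
standoff1_center [([0.494, -0.289, 0.008], 0.48)]
blue_mouth [([0.549, 0.025, 0.075], 0.93)]
white1_mouth [([0.55, 0.145, 0.075], 0.98)]
blue_lip [([0.516, 0.018, 0.078], 0.83)]
white1_lip [([0.549, 0.082, 0.072], 0.72), ([0.576, 0.14, 0.132], 0.47)]
bar_post []
thumb_grip [([0.772, 0.148, 0.113], 0.65), ([0.512, -0.261, 0.004], 0.17)]
mat_top [([0.516, -0.261, 0.005], 0.71), ([0.549, 0.081, 0.07], 0.71), ([0.542, -0.224, 0.006], 0.67)]
pin it knows: bar_post, blue_lip, blue_mouth, drive_loose, mat_top, screwdriver, ssd, standoff1_center, standoff2_center, standoff3_center, standoff4_center, tape, thumb_grip, white1_lip, white1_mouth, wh
top {'fx': 497.466, 'fy': 497.466, 'cx': 283.375, 'cy': 209.952, 'D': [-0.172, 0.0, 0.0, 0.0, 0.0], 'position': [0.442, -0.127, 1.213], 'orientation': [0.032, -0.699, 0.714, -0.031]}
standoff1_center [([0.462, -0.496, 0.0], 0.62), ([0.49, -0.29, 0.006], 0.56), ([0.512, 0.021, 0.077], 0.23)]
blue_mouth [([0.547, 0.022, 0.076], 0.66)]
white1_mouth [([0.55, 0.141, 0.073], 0.66)]
blue_lip [([0.513, 0.019, 0.076], 0.94), ([0.574, 0.142, 0.13], 0.16)]
white1_lip [([0.68, 0.172, 0.11], 0.65), ([0.573, 0.14, 0.131], 0.52)]
bar_post [([0.679, 0.174, 0.108], 0.78)]
thumb_grip [([0.768, 0.146, 0.109], 0.59)]
mat_top [([0.515, -0.262, 0.006], 0.89), ([0.37, 0.084, -0.001], 0.44)]
pin it knows: bar_post, blue_lip, blue_mouth, drive_loose, mat_top, screwdriver, ssd, standoff1_center, standoff2_center, standoff3_center, standoff4_center, tape, thumb_grip, white1_lip, white1_mouth, wh
0.9
```

View pics/scene0.png

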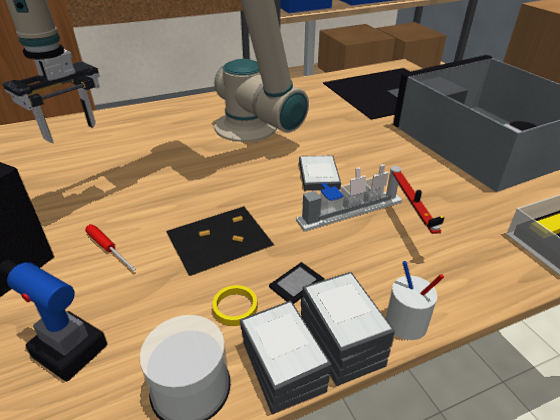

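View pics/top0.png

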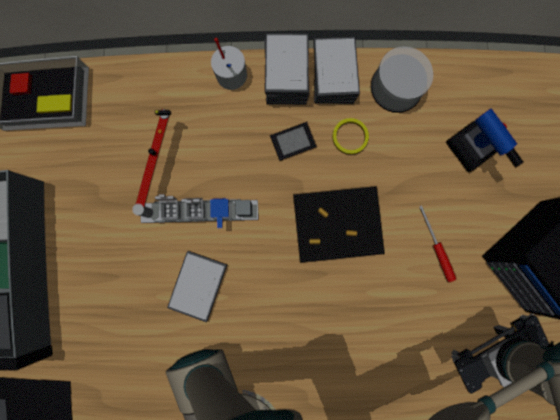

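The pictures show three standoffs on the mat, at about (323,213), (352,233) and (315,241) in the top view. The row runs nearly along y: white, white, then blue at the right (220,208). The caps of the two white vials stand open and the red arm is swung back. Next I write helpers, locate the standoffs and open the blue cap.

```bash
cat > h.py <<'E'
from plant import r, gripper_to, inverse_kinematics, vision, models, telemetry
import cv2, numpy as np
from scipy.spatial.transform import Rotation as R
BX,BY=0.549,0.0210          # blue mouth; row along +y, hinge at HX
HX=BX+0.021
TIP=0.025                   # fingertips ahead of TCP
def q(yaw=0.):              # tool down; yaw 0 closes along y
    return np.roll((R.from_euler('z',yaw)*R.from_euler('x',np.pi)).as_quat(),1)
def tip(x,y,z,rot=None,vel=0.15,guard=None):
    return r.move_l([x,y,z+TIP],rot,vel,guard)
def go(x,y,z,yaw=0.):
    r.move_to([x,y,z+TIP],q(yaw))
def ray(c,uv,z):
    k=vision.get_calibration(c)
    K=np.array([[k['fx'],0,k['cx']],[0,k['fy'],k['cy']],[0,0,1.]])
    n=cv2.undistortPoints(np.array(uv,float).reshape(-1,1,2),K,np.array(k['D']))[:,0]
    d=R.from_quat(np.roll(k['orientation'],-1)).apply(np.c_[n,np.ones(len(n))])
    p=np.array(k['position']); return p+d*((z-p[2])/d[:,2])[:,None]
def standoffs(c='top'):     # brass blobs on the mat: (x, y, long-axis angle)
    im=vision.snapshot(c); hsv=cv2.cvtColor(im,cv2.COLOR_RGB2HSV)
    m=cv2.inRange(hsv,(12,90,70),(32,255,255)); out=[]
    n,l,s,_=cv2.connectedComponentsWithStats(m)
    for i in range(1,n):
        if not 15<s[i,4]<250: continue
        v,u=np.nonzero(l==i); p=ray(c,np.c_[u,v],0.010)[:,:2]; ce=p.mean(0)
        if not (.40<ce[0]<.64 and -.42<ce[1]<-.13): continue
        w,e=np.linalg.eigh(np.cov(p.T)); a=e[:,1]
        out.append((*np.round(ce,4),round(float(np.arctan2(a[1],a[0])),2),int(s[i,4]),np.round(np.sqrt(12*w)*1e3,1).tolist()))
    return im,out
def save(im,n): cv2.imwrite(f'pics/{n}.png',im[:,:,::-1])
E
python3 - <<'E'
from h import *
im,o=standoffs(); print(*o,sep='\n')
o2=standoffs('scene')[1]; print('scene',*o2,sep='\n')
gripper_to(0.030,10)
go(BX-.035,BY,.16); 
tip(BX-.035,BY,.070,vel=.1,guard=6)
gripper_to(0.0,12); print(telemetry.current_opening(),telemetry.current_ee_pos())
# arc about the hinge
for a in np.linspace(0,1.15,9)[1:]:
    x=HX-.056*np.cos(a)-.0025*np.sin(a)*0; z=.0765+.056*np.sin(a)
    tip(x,BY,z-.0065,vel=.08)
print(telemetry.current_opening(),telemetry.current_wrist_force(),telemetry.current_t())
im=vision.snapshot('scene'); save(cv2.resize(im[120:280,240:480],None,fx=3,fy=3),'open1')
E
```

```text
(np.float64(0.5434), np.float64(-0.2216), 0.82, 47, [10.8, 25.1])
(np.float64(0.4917), np.float64(-0.2889), 1.42, 47, [10.7, 25.9])
(np.float64(0.4736), np.float64(-0.1986), 1.56, 51, [11.6, 25.1])
scene
(np.float64(0.4753), np.float64(-0.1997), 1.56, 52, [19.7, 25.4])
(np.float64(0.4943), np.float64(-0.2901), 1.58, 57, [19.0, 26.0])
(np.float64(0.5452), np.float64(-0.2235), -2.4, 60, [18.4, 27.4])
0.011891193678224589 [0.51427162 0.02159821 0.09537969]
0.011951498617522071 [-0.79937916  5.57896186  0.36261017] 7.7
```

View pics/open1.png

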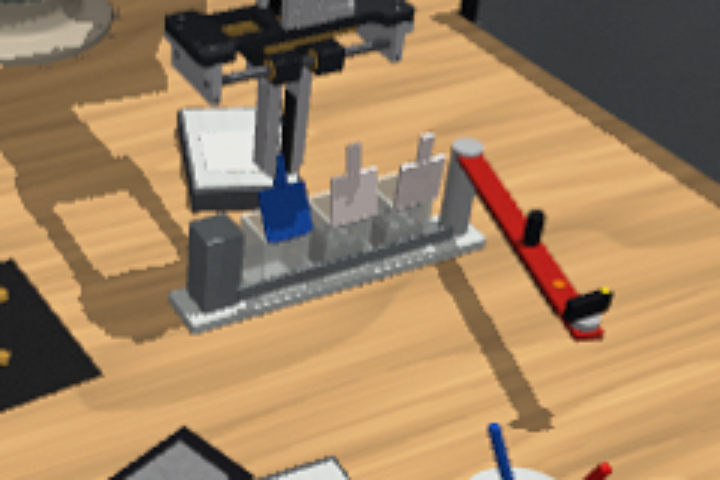

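The blue cap is up at about 1.15 rad, pinched cleanly by its tab, and both white caps stand upright. I'll push the blue cap past vertical and then shut the white ones from behind.

```bash
sed -i 's/BX,BY=0.549,0.0210/BX,BY=0.549,0.0225/' h.py; python3 - <<'E'
from h import *
gripper_to(0.026)
x,y,z=telemetry.current_ee_pos(); 
r.move_l([x-.045,y,z],vel=.1)
gripper_to(0.0)
tip(HX-.075,BY,.116); tip(HX+.002,BY,.116,vel=.08); r.hold(.3)
print('f',telemetry.current_wrist_force())
tip(HX-.03,BY,.116); tip(HX-.03,BY,.19)
for k in (2,1):
    yy=BY+.06*k
    go(HX+.052,yy,.19); tip(HX+.052,yy,.116)
    tip(HX-.005,yy,.116,vel=.08); tip(HX-.035,yy,.100,vel=.08)
    g=tip(HX-.032,yy,.070,vel=.04,guard=15); print(k,g,telemetry.current_ee_pos()[2]-TIP,telemetry.current_wrist_force())
    tip(HX-.032,yy,.19)
gripper_to(.03)
go(.50,-.2,.25)
im=vision.snapshot('scene'); save(cv2.resize(im[120:280,240:480],None,fx=3,fy=3),'caps')
print(*standoffs()[1],telemetry.current_t(),sep='\n')
E
```

```text
f [-0.34931744  0.07267198 -0.68758782]
2 True 0.07903326211227923 [-2.44059252 -0.51806874  8.62076361]
1 True 0.07901132362441926 [-1.53698135  0.11701604  8.03571977]
(np.float64(0.6076), np.float64(-0.2066), 2.62, 22, [4.2, 33.9])
(np.float64(0.473), np.float64(-0.1992), 1.6, 24, [6.3, 23.4])
22.1333
```

View pics/caps.png

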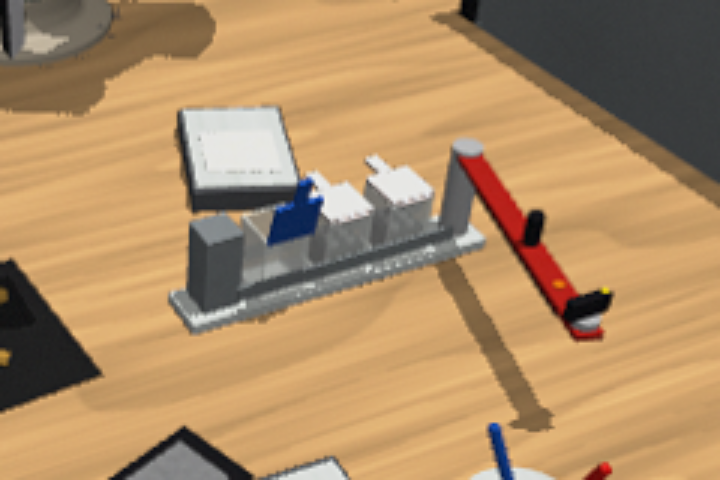

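The white caps are shut (fingertip stopped at 0.079 m) and the blue cap leans back past upright. Now I fetch the standoffs, taking a new picture before each pick.

```bash
cat > pick.py <<'E'
from h import *
def fetch():
    """view from over the rack, pick one, drop it; returns number seen"""
    im,o=standoffs(); print(len(o),*o,round(telemetry.current_t(),1))
    o=[s for s in o if s[3]>30 and s[4][1]<32]
    if not o: return 0
    x,y,a=o[0][:3]; x+=.001; y-=.0007
    yaw=(a+np.pi/2)%np.pi-np.pi/2
    ops=[w for w in (yaw,yaw-np.sign(yaw)*np.pi) if inverse_kinematics([x,y,.03],q(w)) is not None]
    yaw=ops[0]
    gripper_to(.034); go(x,y,.10,yaw); tip(x,y,.0045,vel=.12,guard=8); gripper_to(0,20)
    op=telemetry.current_opening(); print('grip',op)
    tip(x,y,.12,vel=.2)
    if telemetry.current_opening()<.007: print('missed')
    else:
        go(BX-.001,BY,.14); print('held',telemetry.current_opening())
        tip(BX-.001,BY,.077,vel=.12); gripper_to(.022); r.hold(.2)
    tip(BX-.001,BY,.15,vel=.2)
    return len(o)
E
python3 - <<'E'
from pick import *
go(BX,BY,.15)
fetch()
save(cv2.resize(vision.snapshot('top')[160:270,180:400],None,fx=3,fy=3),'drop1')
E
```

```text
3 (np.float64(0.5433), np.float64(-0.2214), 0.82, 49, [11.2, 25.7]) (np.float64(0.492), np.float64(-0.2888), 1.4, 52, [11.8, 26.0]) (np.float64(0.4736), np.float64(-0.1984), 1.58, 52, [11.6, 25.6]) 23.2
grip 0.010467871661939224
held 0.010019108586761949
```

View pics/drop1.png

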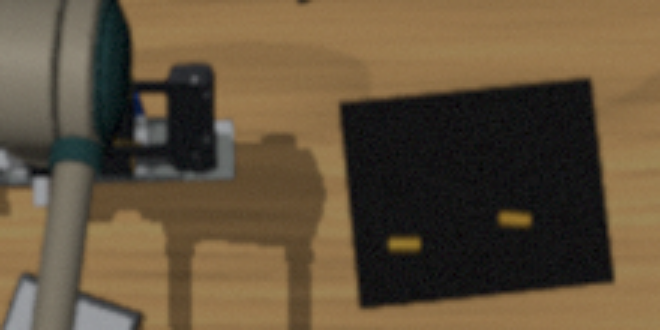

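Two standoffs are left on the mat, at (405,243) and (515,219) in the crop. The first was released at the mouth, so I continue.

```bash
python3 - <<'E'
from pick import *
for _ in range(4):
    if not fetch(): break
go(.50,-.2,.25)
save(cv2.resize(vision.snapshot('scene')[150:230,290:400],None,fx=6,fy=6),'vial')
save(cv2.resize(vision.snapshot('top')[180:240,180:280],None,fx=6,fy=6),'vialtop')
print(telemetry.current_t())
E
```

```text
2 (np.float64(0.4918), np.float64(-0.2888), 1.41, 52, [11.9, 26.0]) (np.float64(0.4735), np.float64(-0.1986), 1.55, 53, [11.7, 26.0]) 29.7
grip 0.010649298475328875
held 0.009992596690789175
1 (np.float64(0.4736), np.float64(-0.1984), 1.58, 52, [11.6, 25.6]) 37.5
grip 0.010360541134286142
held 0.010365630863882045
0 44.0
45.025
```

View pics/vial.png

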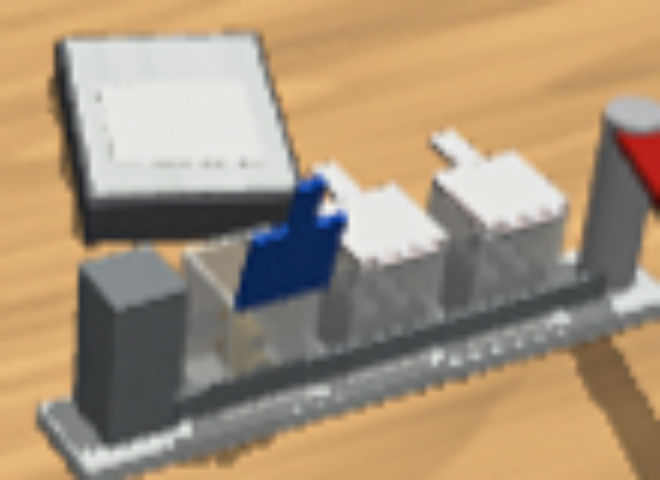

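View pics/vialtop.png

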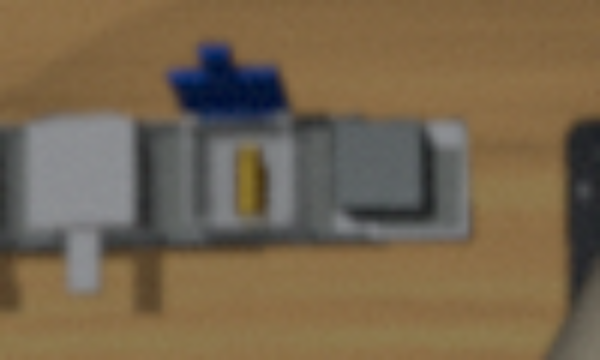

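The vial holds brass: one rod shows from the top at (250,180), with a column below it at (240,345) in the scene crop. The mat is empty. I'll shut the blue cap and swing the arm.

```bash
python3 - <<'E'
from h import *
gripper_to(0)
yy=BY
go(HX+.057,yy,.19); tip(HX+.057,yy,.116)
tip(HX-.005,yy,.116,vel=.08); tip(HX-.035,yy,.100,vel=.08)
g=tip(HX-.032,yy,.070,vel=.04,guard=15); print(g,telemetry.current_ee_pos()[2]-TIP)
tip(HX-.032,yy,.19)
r.hold(.2)
save(cv2.resize(vision.snapshot('scene')[150:230,290:400],None,fx=6,fy=6),'shut')
print([(np.round(d["at"],3),round(d["score"],2)) for d in models.mark_of('bar_post','scene')])
vision.snapshot('top')
print([(np.round(d["at"],3),round(d["score"],2)) for n in('bar_post','thumb_grip') for d in models.mark_of(n,'top')])
for t in (1.31,0): print(inverse_kinematics([.549+.135*np.sin(t),.2075-.135*np.cos(t),.13],q(t-np.pi/2)))
for a in (-1.8,-1.57,0,1.57): print(a,inverse_kinematics([.549,-.0225,.13],q(a)))
print(telemetry.current_t())
E
```

```text
True 0.0789922774055358
[(array([0.68 , 0.175, 0.106]), 0.75), (array([0.549, 0.081, 0.071]), 0.68)]
[(array([0.679, 0.171, 0.106]), 0.71), (array([0.77 , 0.148, 0.108]), 0.42), (array([0.768, 0.148, 0.11 ]), 0.46)]
[ 1.49738573e-01  5.24373547e-01  1.35792870e+00 -4.44089210e-16
  1.25929041e+00  1.98133123e+00]
None
-1.8 None
-1.57 None
0 [-1.67604573e-01  3.13425987e-01  1.71571570e+00 -4.44089210e-16
  1.11245097e+00  1.40319175e+00]
1.57 [-1.67604573e-01  3.13425987e-01  1.71571570e+00 -4.44089210e-16
  1.11245097e+00 -1.66808246e-01]
50.625
```

View pics/shut.png

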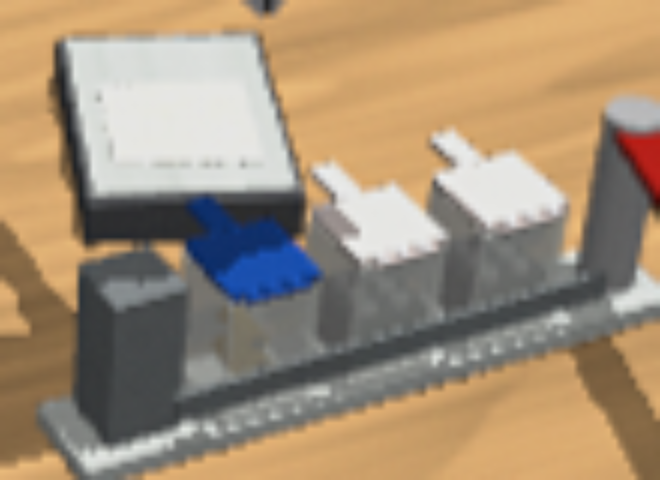

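All three caps are shut, with brass visible under the blue one. Now the swing, with the tool yaw turned half a turn to suit joint 6.

```bash
python3 - <<'E'
from h import *
PX,PY=BX,BY+.185
t0=float(np.arctan2(.6793-PX,PY-.1733)); print(t0,np.hypot(.6793-PX,PY-.1733))
P=lambda t:(PX+.135*np.sin(t),PY-.135*np.cos(t))
gripper_to(.036); go(*P(t0),.18,t0+np.pi/2); tip(*P(t0),.1,vel=.1,guard=8)
gripper_to(0,25); print('grip',telemetry.current_opening())
for t in np.linspace(t0,-.03,13)[1:]:
    g=tip(*P(t),.1,rot=q(t+np.pi/2),vel=.1,guard=30)
    if g: print('guard',t,telemetry.current_wrist_force()); break
print(telemetry.current_ee_pos(),telemetry.current_wrist_force(),telemetry.current_opening(),telemetry.current_t())
r.hold(.2); gripper_to(.036); x,y,z=telemetry.current_ee_pos(); r.move_l([x,y,.22]); go(.35,.25,.25,1.57)
save(cv2.resize(vision.snapshot('top')[130:250,130:270],None,fx=5,fy=5),'swung')
v=[(np.round(d["at"],3),round(d["score"],2)) for n in('bar_post','thumb_grip') for d in models.mark_of(n,'top')]; print(v)
save(cv2.resize(vision.snapshot('scene')[120:240,280:430],None,fx=5,fy=5),'swung_s')
print([(np.round(d["at"],3),round(d["score"],2)) for n in('bar_post','thumb_grip') for d in models.mark_of(n,'scene')])
E
```

```text
1.3141149210262923 0.13471351082946353
grip 0.013487711208786626
[0.55133552 0.07342985 0.12567306] [10.46072771 -0.02179122 -2.46348393] 0.01322758051997954 58.6417
[(array([0.551, 0.073, 0.108]), 0.73), (array([0.553, 0.084, 0.075]), 0.42), (array([ 0.551, -0.022,  0.112]), 0.47), (array([0.513, 0.141, 0.077]), 0.28), (array([ 0.461, -0.495,  0.001]), 0.27)]
[(array([0.55 , 0.073, 0.109]), 0.89), (array([ 0.553, -0.023,  0.111]), 0.46)]
```

View pics/swung.png

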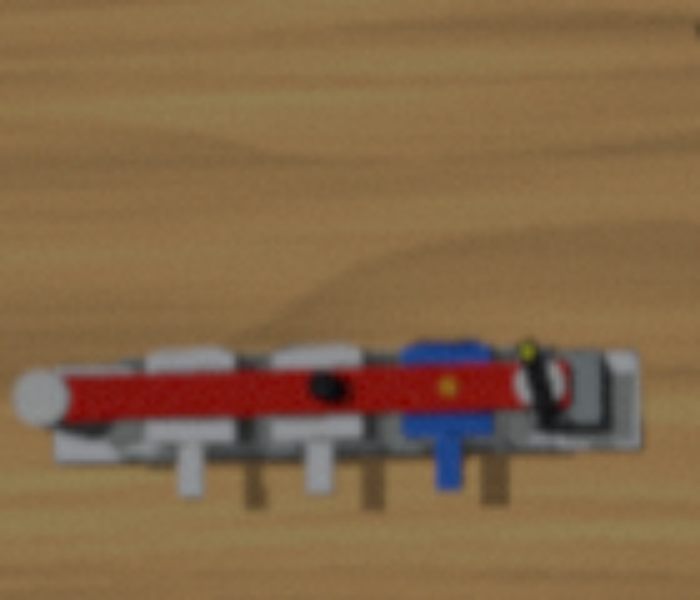

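View pics/swung_s.png

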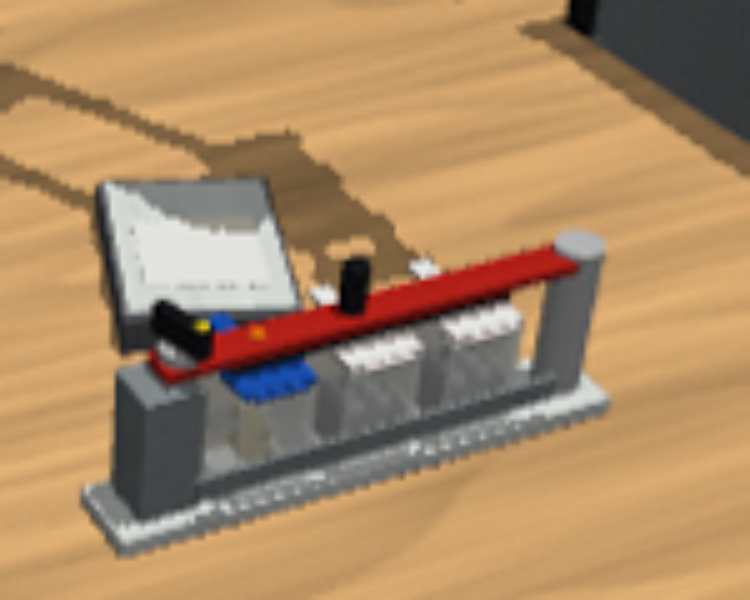

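The arm lies over the row against its stop (10 N reaction). The wings point almost across the bar: the dot is at (528,350) and the far end at (545,420), about 0.2 rad turned back already. Next I turn the screw back.

```bash
cat > th.py <<'E'
from h import *
TX,TY=.552,-.0225
def turn_to(cur,yaw,n=6):
    """spin the last joint in steps from yaw cur to yaw; positive yaw turns the screw back"""
    j=np.array(telemetry.current_joints()); j0=j[5]
    for f in np.linspace(0,1,n+1)[1:]:
        j[5]=j0-(yaw-cur)*f; r.movej(j)
        print(round(cur+(yaw-cur)*f,2),np.round(telemetry.current_torque()[2],3),round(telemetry.current_opening(),4))
def grab(yaw):
    gripper_to(.028); go(TX,TY,.19,yaw); tip(TX,TY,.1015,vel=.1,guard=8); gripper_to(0,25)
    print('grip',telemetry.current_opening(),telemetry.current_ee_pos(),np.round(telemetry.current_wrist_force(),1))
def drop():
    gripper_to(.028); x,y,z=telemetry.current_ee_pos(); r.move_l([x,y,.215])
E
python3 - <<'E'
from th import *
grab(.2); turn_to(.2,1.3); r.hold(.2)
print(telemetry.current_wrist_force(),telemetry.current_t())
drop(); go(.35,.25,.25,1.57)
save(np.hstack([cv2.resize(vision.snapshot('top')[180:230,200:270],None,fx=5,fy=5),cv2.resize(vision.snapshot('scene')[160:210,290:360],None,fx=5,fy=5)]),'back')
E
```

```text
grip 0.008561964555626442 [ 0.55255125 -0.02280506  0.12719489] [ 0.4 -0.8  4.4]
0.38 0.08 0.0089
0.57 0.075 0.0091
0.75 0.066 0.009
0.93 0.093 0.0086
1.12 0.074 0.0085
1.3 0.063 0.0087
[-0.87633886  2.01232357  2.5846338 ] 66.6833
```

View pics/back.png

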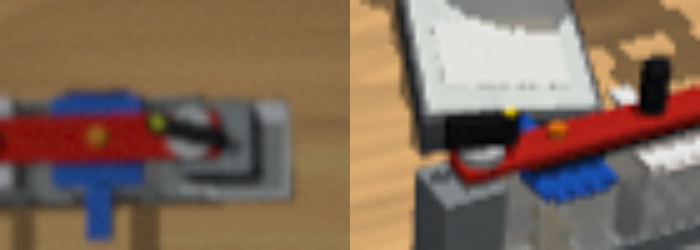

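The dot now points about 1.3 rad back, at (157,123) with the far end at (232,143), and the pin stands proud, so the thread has clicked. Now forwards, with one regrip.

```bash
python3 - <<'E'
from th import *
grab(1.3); turn_to(1.3,-.9); drop()
grab(np.pi-.9); turn_to(np.pi-.9,np.pi-1.64,8); r.hold(.3)
print(telemetry.current_torque(),telemetry.current_t())
drop(); go(.35,.25,.25,1.57)
save(np.hstack([cv2.resize(vision.snapshot('top')[180:230,160:270],None,fx=4,fy=4),cv2.resize(vision.snapshot('scene')[160:210,290:370],None,fx=4,fy=4)]),'snug')
E
```

```text
grip 0.008877245715004992 [ 0.5523228  -0.02254288  0.12722813] [-0.8  0.4  4.3]
0.93 -0.024 0.0088
0.57 -0.039 0.0086
0.2 -0.08 0.0086
-0.17 -0.083 0.0086
-0.53 0.008 0.0086
-0.9 0.01 0.0089
grip 0.008392073692095369 [ 0.55238072 -0.02278783  0.12722079] [ 0.2 -0.3  5.9]
2.15 -0.078 0.0087
2.06 -0.063 0.0083
1.96 -0.017 0.0091
1.87 -0.009 0.0091
1.78 -0.057 0.0088
1.69 -0.019 0.0086
1.59 -0.049 0.0086
1.5 0.356 0.0092
[-0.0060053   0.08853628  0.39008323] 82.85
```

View pics/snug.png

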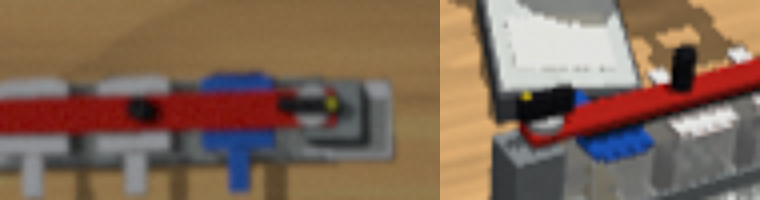

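The dot now points along −y, at (333,103), and the torque rose sharply to 0.39 N m at the stop, so the screw is snug. The arm is over the vials, the caps are shut and the robot is clear.

```bash
python3 -c "
from h import *
print(r.sign_off())"
```

```text
the job is handed in; nothing more can be done
None
```

I handed the job in at about 83 s of the 210 s limit, with no verdict returned: my checks show all three standoffs in the blue vial, the three caps shut, the arm against its stop, and the thumbscrew turned back past the click, then forwards until snug.

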